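# Set the drip-oiler needle

## Robot

A 6-joint arm with a two-finger parallel gripper is mounted at the origin on the work surface. World frame = base frame: x ahead of the robot, y to its left, z up, the work surface at z = 0. Lengths are in m, angles in degrees, forces in N, time in s.
With the tool pointing down it reaches from about 0.4 to 0.825 m from the base axis. Payload 7 kg.
Tool frame: the origin (TCP) lies at the very end of the fingers, on their centre line; the grasp point (between the pads) lies 19 mm behind it (ctrl.tcp_to_grasp is the distance from the TCP to the grasp point, in m); z points along the fingers, y is the direction in which the jaws open and shut (so a half turn about z gives the same grasp; the last joint's range is limited). The gripper opens to 88 mm and grips with 3 to 60 N. Pads are 19 mm wide; open, the fingers measure 130 mm over their backs; the gripper's body (78 mm by 193 mm) begins 47 mm behind the grasp point.
Start: joints at [-58.722, 20.546, 0.682, 0, -70.136, -16.507], TCP at [0.172, -0.653, 0.227] pointing down, gripper open.
Joint ranges: [-176.03, 176.03], [-82.01, 121.73], [-58.28, 71.71], [-173.87, 95.51], [-174.79, -0.11], [-173.66, 173.66]. Speed limits (degrees/s): [136.94, 136.94, 172.46, 180, 180, 180].

## Interface

Orientations are given as [roll, pitch, yaw] about the fixed x, y, z axes, in that order (R = Rz(yaw) Ry(pitch) Rx(roll)).
In Python, from plant import ctrl gives the robot as it stands.
- The arm moves only by the tool jog_arm, never from a script. Its argument "commands" is a list of rows, each an object of numbers: "x", "y", "z": the shift along the tool's x, y, z in cm; "roll": the turn about the tool's z in rad. In form: [{"x": .., "y": .., "z": .., "roll": ..}, ...]. A call has 1 to 12 rows; each row shifts and turns the commanded pose from where the row before left it, along the tool's axes as they then stand; what a row does not reach is not made up. A row lasts 1/10 s, in which the tool goes at most 50 mm and 8.59 degrees, less where a joint would pass 70% of its speed; a pose out of reach is approached as far as the arm can. A call is refused whole if a number of a shift passes 5 or a number of a turn 0.15, either way. A call with a gripper value outside its range is refused whole. "gripper" is the finger opening in cm, from 0 to 8.76, set as the call begins (left out, the last holds). The fingers move at their own pace and stop on an object; the grip force is fixed at half the most. Time passes only in rows, so rows that do not move let the fingers close. It gives the time, the measured TCP pose, the force and the opening at its end, in the units of the state.
- ctrl.get_obs(): the state, without advancing time (a new reading comes with each control period).
- ctrl.snapshot(name): name is "scene" or "top" or "wrist"; returns a dict with "image" (480x640x3 uint8, red, green, blue), "mtx" (3x3 intrinsics, pixels), "position" and "orientation" of the camera in the world; the wrist camera has in their place "hand_eye" (4x4, takes a point from camera to tool coordinates, whose origin is the TCP and whose axes are the flange's). Camera axes: x right, y up, looking along -z (the intrinsics and any distortion apply to the point x, -y, -z); pixel columns grow to the right and rows downward; lengths in m; the calibration is good to about 2 mm. A picture is of the moment at which its call begins: read the wrist's pose just before it. There is no depth.
- ctrl.close_job(): hands the job in, once; it reports no verdict.
Trained networks look in the newest picture that a camera, given by its name, has taken for a name from the list of things; names that differ only in an ending like _2 or _b are one class to them, and where a whole thing is asked for, a point or a joint stands for the part that bears it (a point fixed in the world has none). Each returns a list of dicts, best first, with "confidence" (0 to 1); they miss things now and then, are a little off and sometimes report something else, mostly with a low value. They report only what shows in the picture. A call takes as long as a camera call.
- ctrl.search_frame(camera, query): "position" ([column, row] as shares, 0 to 1, of the picture: columns of its width, rows of its height, amid what is visible of it).
- ctrl.regions_of(camera, query): "mask" (480x640 bool, what is visible of it) and "position" ([column, row] as shares, 0 to 1, of the picture: columns of its width, rows of its height, amid what is visible of it).
The state is a dict: "clock": time; "joint_pos": joint angles; "qvel": joint speeds; "tau": joint torques, N m; "tool_pos": TCP position; "orientation": TCP orientation; "force": force on the tool from outside, world axes, zero at the start; "moment": the same for the moment, N m; "opening": finger opening in m.
Only numpy, scipy, OpenCV 4.12 (cv2) and the standard library are available. Lean on these libraries where they do the work, as an engineer would, in place of code of your own. Each camera call takes 0.05 s, during which the arm holds its last target.

## Task

Set the needle of the small drip oiler bolted to the bench: turn its bar handle clockwise (seen from above) until the needle just bottoms on its soft seat, snug but without forcing it, then back it off a quarter turn. Then swing the lock lever beside it clockwise all the way to its stop, let go, and leave the other things on the bench where they are.

Things in the scene. Friction and masses are not known exactly. Their poses are not given: they have to be found in the camera images.
- oiler: Fixed dark steel base plate 110 (x) x 250 (y) x 10 mm, origin at the centre of its underside, z up. At y = +70 mm stands an aluminium body 60 x 80 mm, 65 mm high, with a round brass bonnet (42 mm wide, top 86 mm above the bench) under the bar handle; at y = -80 mm an aluminium post (38 mm wide, 70 mm high) under the lock lever.
- bar (a point): Centre of the steel bar handle on the vertical screw axis, 107 mm above the bench. Bar 48 mm long (x axis, level), 12 mm thick (y), 30 mm high, on a flange 26 mm wide; a small lug marks its +x end. It only turns (clockwise from above screws in; it does not rise or sink), starts at any angle, 2.0 to 3.2 rad short of bottoming; the bar angle at which it bottoms differs each time.
- needle_tip (a point): Tip of the needle, hidden inside the body on the screw axis; it moves only 1.5 mm up or down for each full turn of the bar and meets the seat 45 mm above the bench.
- seat (a point): The needle's soft seat, hidden inside the body, 45 mm above the bench at rest, pressed down by at most some 0.06 mm. The bar turns freely with about 0.04 N m; past first touch the torque rises by about 1.5 N m per rad. A resistance of 0.1 to 0.2 N m is snug and right; beyond about 0.4 N m (about 0.25 rad past first touch) the seat is crushed.
- lock (a joint): Angle of the lock lever, rad: 0 loose (pointing along the base plate's +x), growing clockwise from above, 1.4 at its stop (pointing nearly along -y of the base plate). It starts between 0 and 0.25. Stiff: about 2 N at the knob moves it, and it stays where it is left.
- lock_knob (a point): Centre of the upright round knob, dark steel, 18 mm in diameter and 36 mm high (72 to 108 mm above the bench; this point 94 mm), at the free end of the lock lever, 62 mm from the lever's vertical pivot.
- lock_pivot (a point): Point on the vertical pivot axis of the lock lever, on top of its post, 70 mm above the bench.
- jar_mid (a point): Centre of a glass jar with a steel cap, 60 mm wide, 75 mm high, standing near the oiler; leave it alone.
- spanner: A steel spanner 150 mm long lying near the oiler; leave it alone. Origin under its middle.
- cotter_tin: A round aluminium tin, 60 mm wide, 35 mm high, near the oiler; leave it alone. Origin at the centre of its underside.

How it is judged:
By the outcome, as a careful person would: the job done as asked, in the order asked, and still so for the second after the job is handed in, with the robot touching nothing.
It also fails if it takes over 72 s, if anything falls off the work surface, if the arm or the gripper's body presses on something with over 40 N, if the wrist force passes 120 N, or if a joint passes its speed limit or range.

## Working session

There is one attempt and no reset: what is moved stays moved. The work goes in short steps, Python scripts to look and compute and a tool call to move; the robot and the scene stay as the last step left them, time stands still between calls to the robot, and variables do not carry over. Pictures are saved under pics/ and viewed, and the job is handed in when it is done.

Besides the shell and the picture viewer there is one more tool, called in YAML: its name, and indented under it one key for each argument. jog_arm: Moves the arm, as the interface text tells. Its arguments: {"type":"object","properties":{"commands":{"type":"array"},"gripper":{"type":"number"}},"required":["commands"]}

```bash
mkdir -p pics; ls; cat > h.py <<'E'
from plant import ctrl
import numpy as np, cv2
from scipy.spatial.transform import Rotation as R
E
python3 - <<'E'
from h import *
o=ctrl.get_obs(); print(o)
for n in ("scene","top","wrist"):
    s=ctrl.snapshot(n); cv2.imwrite(f"pics/{n}0.png",s["image"][:,:,::-1])
    print(n,{k:v for k,v in s.items() if k!="image"})
    for q in ("oiler","bar","lock","lock_knob","lock_pivot","jar_mid","spanner","cotter_tin"):
        r=ctrl.search_frame(n,q)
        print(q,[(np.round(np.array(d["position"])*[640,480],1).tolist(),round(d["confidence"],2)) for d in r][:3])
E
```

```text
pics
{'clock': 0.0, 'joint_pos': array([-5.87248715e+01,  2.05934526e+01,  6.33773067e-01, -2.06926193e-02,
       -7.01357177e+01, -1.65063338e+01]), 'qvel': array([-0.07707514,  0.00474891, -0.07707012,  0.01176171,  0.04529512,
       -0.05031673]), 'tau': array([-1.02944472e-03, -5.82719135e+01,  2.93062520e+01,  6.99750960e+00,
        7.18108247e-03, -1.74042757e-04]), 'tool_pos': array([ 0.17191623, -0.65223324,  0.22559811]), 'orientation': array([ 1.79903007e+02, -8.45660005e-03, -1.65238246e+02]), 'force': array([ 0.73664756, -0.35454755, -0.69328454]), 'moment': array([0.03600651, 0.03350047, 0.00889463]), 'opening': 0.08775226538509166}
scene {'mtx': array([[521.50075212,   0.        , 324.96202776],
       [  0.        , 521.50075212, 243.21930326],
       [  0.        ,   0.        ,   1.        ]]), 'position': array([0.89514162, 0.38843607, 0.80952667]), 'orientation': array([ 31.21521482,  -0.13773034, 129.1003667 ])}
oiler [([304.6, 283.1], 0.64), ([323.9, 224.0], 0.4)]
bar [([344.8, 260.5], 0.65)]
lock [([243.3, 265.3], 0.9)]
lock_knob [([244.6, 263.1], 0.69)]
lock
[... 619 characters left out ...]
245.5, 163.4], 0.97)]
spanner [([339.2, 281.3], 0.65)]
cotter_tin [([190.4, 251.4], 0.76)]
wrist {'mtx': array([[343.6724125 ,   0.        , 321.87566016],
       [  0.        , 343.6724125 , 245.51534226],
       [  0.        ,   0.        ,   1.        ]]), 'hand_eye': array([[-2.44934689e-04,  9.54898685e-01,  2.96931711e-01,
         8.13941963e-02],
       [ 9.99998780e-01, -2.24218420e-04,  1.54594558e-03,
         3.25535827e-04],
       [ 1.54279896e-03,  2.96931727e-01, -9.54897465e-01,
        -1.57358188e-01],
       [ 0.00000000e+00,  0.00000000e+00,  0.00000000e+00,
         1.00000000e+00]])}
oiler []
bar []
lock []
lock_knob []
lock_pivot []
jar_mid []
spanner []
cotter_tin []
```

View pics/scene0.png

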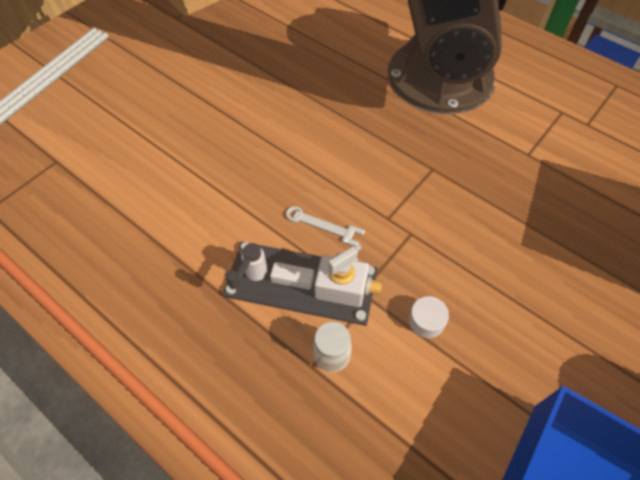

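View pics/top0.png

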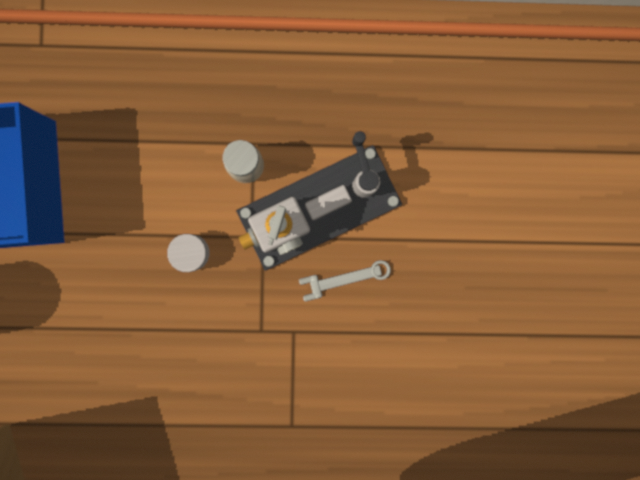

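The overhead view shows the bar at about (277,225), the knob at (360,139), the jar at (243,161), the tin at (188,253) and the spanner at (345,281). Next I triangulate these and zoom in.

```bash
cat >> h.py <<'E'
def cam(s,obs=None):
    if "hand_eye" in s:
        T=np.eye(4);T[:3,:3]=R.from_euler("xyz",obs["orientation"],degrees=True).as_matrix();T[:3,3]=obs["tool_pos"]
        M=T@s["hand_eye"]; return M[:3,3],M[:3,:3],s["mtx"]
    return np.array(s["position"]),R.from_euler("xyz",s["orientation"],degrees=True).as_matrix(),s["mtx"]
def ray(c,px):
    p,Q,K=c; d=np.array([(px[0]-K[0,2])/K[0,0],-(px[1]-K[1,2])/K[1,1],-1]); return p,Q@d
def atz(c,px,z):
    p,d=ray(c,px); return p+d*(z-p[2])/d[2]
def tri(rs):
    A=0;b=0
    for p,d in rs:
        d=d/np.linalg.norm(d);P=np.eye(3)-np.outer(d,d);A=A+P;b=b+P@p
    x=np.linalg.solve(A,b); return x,[np.linalg.norm((np.eye(3)-np.outer(d,d)/(d@d))@(x-p)) for p,d in rs]
def proj(c,X):
    p,Q,K=c; v=Q.T@(np.asarray(X)-p); return np.array([K[0,0]*v[0]/-v[2]+K[0,2],K[1,1]*-v[1]/-v[2]+K[1,2]])
E
python3 - <<'E'
from h import *
s=ctrl.snapshot("top");t=ctrl.snapshot("scene")
a,b=cam(s),cam(t)
cs,ct=s["image"][120:300,160:420],t["image"][190:390,210:460]
cv2.imwrite("pics/topz.png",cv2.resize(cs,(780,540),interpolation=cv2.INTER_CUBIC)[:,:,::-1])
cv2.imwrite("pics/scz.png",cv2.resize(ct,(750,600),interpolation=cv2.INTER_CUBIC)[:,:,::-1])
for q in ("bar","lock_knob","lock_pivot","jar_mid","cotter_tin","spanner"):
    f=lambda n:np.array(ctrl.search_frame(n,q)[0]["position"])*[640,480]
    u,v=f("top"),f("scene"); print(q,u,v,tri([ray(a,u),ray(b,v)]))
E
```

```text
bar [341.632 279.408] [344.128 259.92 ] (array([ 0.46586953,  0.06723694, -0.13628796]), [np.float64(0.020901230031318503), np.float64(0.020901230031318503)])
lock_knob [361.472 164.4  ] [246.784 262.8  ] (array([0.66046679, 0.03908517, 0.08531631]), [np.float64(0.0007668517543076517), np.float64(0.0007668517543076198)])
lock_pivot [319.296 207.12 ] [305.024 281.28 ] (array([0.59995724, 0.10148284, 0.00681672]), [np.float64(0.004093653008759813), np.float64(0.004093653008759729)])
jar_mid [244.8   162.816] [331.776 349.488] (array([0.66919872, 0.21996344, 0.02309235]), [np.float64(0.0008303134226937785), np.float64(0.0008303134226938286)])
cotter_tin [189.696 253.008] [427.328 314.4  ] (array([0.52353233, 0.30389204, 0.02190436]), [np.float64(0.00018317777406014462), np.float64(0.0001831777740602343)])
spanner [344.384 277.392] [326.912 227.088] (array([ 0.48559973,  0.05769139, -0.00100579]), [np.float64(0.003950806409056341), np.float64(0.003950806409056359)])
```

View pics/topz.png

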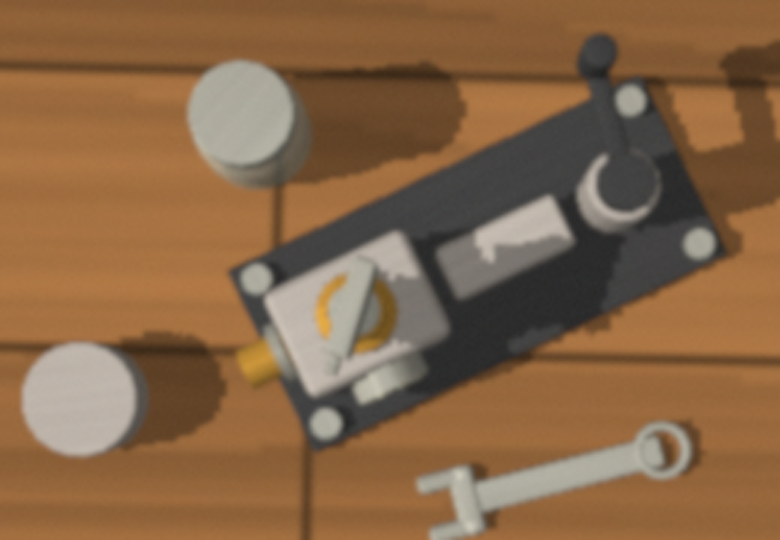

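View pics/scz.png

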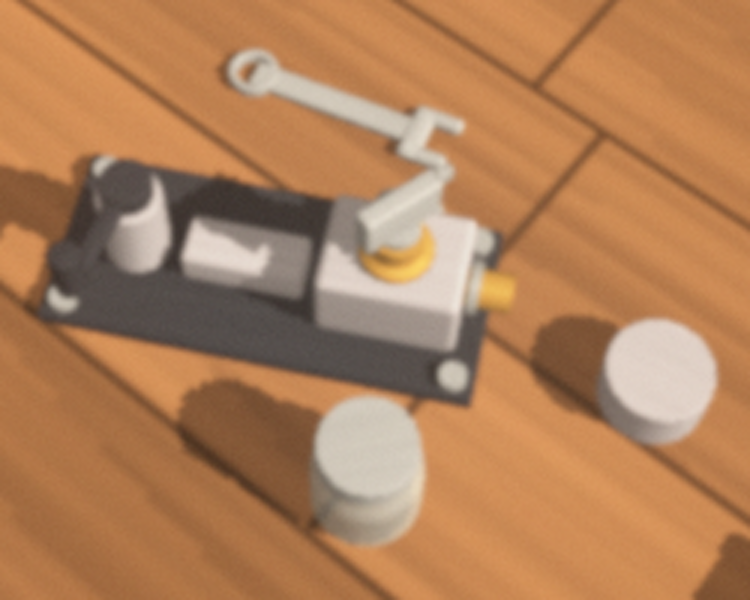

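```bash
python3 - <<'E'
from h import *
s=ctrl.snapshot("top");t=ctrl.snapshot("scene")
a,b=cam(s),cam(t)
T=lambda x,y:(x/3+160-.33,y/3+120-.33)
S=lambda x,y:(x/3+210-.33,y/3+190-.33)
C=np.array([atz(a,T(*p),.01) for p in((232,270),(645,80),(725,248),(313,450))])
print(C, np.linalg.norm(C-np.roll(C,1,0),axis=1))
ctr=C.mean(0); yv=(C[0]+C[3]-C[1]-C[2])[:2]; yv/=np.linalg.norm(yv); xv=np.array([yv[1],-yv[0]])
print("ctr",ctr,"x",xv,"y",yv,"yaw",np.degrees(np.arctan2(xv[1],xv[0])))
print("bar pred",ctr[:2]+.07*yv,"pivot",ctr[:2]-.08*yv)
for nm,u,v in(("bar",(353,310),(400,205)),("knob top",(599,51),(65,250)),("lug",(332,367),(444,172)),("jar",(243,112),(368,448)),("tin",(82,398),(656,372)),("hub",(628,187),(124,188))):
    print(nm,tri([ray(a,T(*u)),ray(b,S(*v))]))
e1=atz(a,T(367,262),.122);e2=atz(a,T(340,355),.122);print("bar ends",e1,e2,np.linalg.norm(e1-e2),"mid",(e1+e2)/2,"ang",np.degrees(np.arctan2(*(e2-e1)[1::-1])))
print("knob",atz(a,T(599,51),.108))
E
```

```text
[[ 0.59521582  0.23180187  0.01      ]
 [ 0.70379096  0.00931218  0.01      ]
 [ 0.6127241  -0.03590716  0.01      ]
 [ 0.49872495  0.18599387  0.01      ]] [0.10681227 0.24756862 0.10167577 0.24947119]
ctr [0.60261396 0.09780019 0.01      ] x [0.89412202 0.44782342] y [-0.44782342  0.89412202] yaw 26.60412205018145
bar pred [0.57126632 0.16038873] pivot [0.63843983 0.02627043]
bar (array([0.56940636, 0.16080728, 0.11169966]), [np.float64(0.0006464988777372218), np.float64(0.000646498877737332)])
knob top (array([0.69629097, 0.0454675 , 0.11076297]), [np.float64(0.0007024318557885334), np.float64(0.0007024318557884083)])
lug (array([0.54245454, 0.16913185, 0.11847735]), [np.float64(0.00011613670902834077), np.float64(0.00011613670902851136)])
jar (array([0.66985978, 0.22060955, 0.07109045]), [np.float64(0.0009233005223827027), np.float64(0.0009233005223827889)])
tin (array([0.52494723, 0.30579661, 0.0301785 ]), [np.float64(0.0004043457798124701), np.float64(0.0004043457798124856)])
hub (array([0.63684937, 0.02499277, 0.07137394]), [np.float64(0.00015101992385476711), np.float64(0.00015101992385476492)])
bar ends [0.59197797 0.15360964 0.122     ] [0.54803837 0.1653578  0.122     ] 0.04548305386994538 mid [0.57000817 0.15948372 0.122     ] ang 165.03093652071541
knob [0.69735544 0.04462965 0.108     ]
```

```bash
cat >> h.py <<'E'
import json
def plan(goal,yaw,n,start=None,dyaw=None):
    o=ctrl.get_obs(); p=np.array(o["tool_pos"] if start is None else start[0]);y=np.radians(o["orientation"][2] if start is None else start[1])
    g=np.array(goal); tot=np.radians(yaw)-y if dyaw is None else np.radians(dyaw)
    y0=y;p0=p.copy();rows=[]
    for i in range(1,n+1):
        d=p0+(g-p0)*i/n-p
        ex=np.array([np.cos(y),np.sin(y),0]);ey=np.array([np.sin(y),-np.cos(y),0])
        x,yy,z=round(d@ex*100,2),round(d@ey*100,2),round(-d[2]*100,2)
        r=round(-(y0+tot*i/n-y),3)
        rows.append(dict(x=x,y=yy,z=z,roll=r)); p=p+(x*ex+yy*ey)/100-np.array([0,0,z/100]); y-=r
    for i in range(0,n,12): print(json.dumps(rows[i:i+12]).replace(" ",""))
    print("end",p,np.degrees(y))
E
python3 -c "
from h import *
plan([.57,.16,.24],-16,30)"
```

```text
[{"x":-1.97,"y":2.28,"z":-0.04,"roll":-0.087},{"x":-2.17,"y":2.1,"z":-0.05,"roll":-0.087},{"x":-2.34,"y":1.91,"z":-0.04,"roll":-0.086},{"x":-2.49,"y":1.7,"z":-0.05,"roll":-0.087},{"x":-2.63,"y":1.47,"z":-0.04,"roll":-0.087},{"x":-2.75,"y":1.24,"z":-0.05,"roll":-0.087},{"x":-2.85,"y":1.0,"z":-0.04,"roll":-0.087},{"x":-2.92,"y":0.74,"z":-0.05,"roll":-0.087},{"x":-2.98,"y":0.49,"z":-0.04,"roll":-0.086},{"x":-3.0,"y":0.23,"z":-0.05,"roll":-0.087},{"x":-3.02,"y":-0.03,"z":-0.04,"roll":-0.087},{"x":-3.0,"y":-0.29,"z":-0.05,"roll":-0.087}]
[{"x":-2.97,"y":-0.56,"z":-0.04,"roll":-0.087},{"x":-2.9,"y":-0.8,"z":-0.05,"roll":-0.086},{"x":-2.83,"y":-1.06,"z":-0.04,"roll":-0.087},{"x":-2.72,"y":-1.29,"z":-0.05,"roll":-0.087},{"x":-2.6,"y":-1.53,"z":-0.04,"roll":-0.087},{"x":-2.46,"y":-1.75,"z":-0.05,"roll":-0.087},{"x":-2.3,"y":-1.96,"z":-0.04,"roll":-0.087},{"x":-2.11,"y":-2.14,"z":-0.04,"roll":-0.086},{"x":-1.93,"y":-2.33,"z":-0.05,"roll":-0.087},{"x":-1.72,"y":-2.48,"z":-0.04,"roll":-0.087},{"x":-1.49,"y":-2.62,"z":-0.05,"roll":-0.087},{"x":-1.26,"y":-2.74,"z":-0.04,"roll":-0.087}]
[{"x":-1.02,"y":-2.83,"z":-0.05,"roll":-0.086},{"x":-0.77,"y":-2.92,"z":-0.04,"roll":-0.087},{"x":-0.52,"y":-2.97,"z":-0.05,"roll":-0.087},{"x":-0.25,"y":-3.01,"z":-0.04,"roll":-0.087},{"x":0.01,"y":-3.02,"z":-0.05,"roll":-0.087},{"x":0.27,"y":-3.0,"z":-0.04,"roll":-0.087}]
end [0.57004624 0.15998633 0.23997646] -15.974631672314194
```

jog_arm:
  commands:
    - {"x":-2.0,"y":2.3,"z":0,"roll":-0.087}
    - {"x":-2.2,"y":2.1,"z":0,"roll":-0.087}
    - {"x":-2.3,"y":1.9,"z":-0.1,"roll":-0.087}
    - {"x":-2.5,"y":1.7,"z":0,"roll":-0.087}
    - {"x":-2.6,"y":1.5,"z":-0.1,"roll":-0.087}
    - {"x":-2.75,"y":1.2,"z":0,"roll":-0.087}
    - {"x":-2.85,"y":1.0,"z":-0.1,"roll":-0.087}
    - {"x":-2.9,"y":0.75,"z":0,"roll":-0.087}
    - {"x":-3.0,"y":0.5,"z":-0.1,"roll":-0.087}
    - {"x":-3.0,"y":0.2,"z":0,"roll":-0.087}
    - {"x":-3.0,"y":0,"z":-0.1,"roll":-0.087}
    - {"x":-3.0,"y":-0.3,"z":0,"roll":-0.087}

```text
clock: 3.35
tool_pos: [0.3312, -0.3266, 0.2319]
orientation: [-180.0, -0.0, -105.2]
force: [0.9, -0.4, -0.2]
opening: 0.0877
```

jog_arm:
  commands:
    - {"x":-3.0,"y":-0.6,"z":0,"roll":-0.087}
    - {"x":-2.9,"y":-0.8,"z":-0.1,"roll":-0.087}
    - {"x":-2.8,"y":-1.1,"z":0,"roll":-0.087}
    - {"x":-2.7,"y":-1.3,"z":-0.1,"roll":-0.087}
    - {"x":-2.6,"y":-1.5,"z":0,"roll":-0.087}
    - {"x":-2.5,"y":-1.75,"z":-0.1,"roll":-0.087}
    - {"x":-2.3,"y":-2.0,"z":0,"roll":-0.087}
    - {"x":-2.1,"y":-2.1,"z":-0.1,"roll":-0.087}
    - {"x":-1.9,"y":-2.3,"z":0,"roll":-0.087}
    - {"x":-1.7,"y":-2.5,"z":-0.1,"roll":-0.087}
    - {"x":-1.5,"y":-2.6,"z":0,"roll":-0.087}
    - {"x":-1.3,"y":-2.7,"z":-0.1,"roll":-0.087}

```text
clock: 4.55
tool_pos: [0.4894, -0.0013, 0.2378]
orientation: [-180.0, -0.0, -45.4]
force: [0.2, -0.3, 1.0]
opening: 0.0877
```

jog_arm:
  commands:
    - {"x":-1.0,"y":-2.8,"z":0,"roll":-0.087}
    - {"x":-0.8,"y":-2.9,"z":0,"roll":-0.087}
    - {"x":-0.5,"y":-3.0,"z":0,"roll":-0.087}
    - {"x":-0.25,"y":-3.0,"z":0,"roll":-0.087}
    - {"x":0,"y":-3.0,"z":0,"roll":-0.087}
    - {"x":0.3,"y":-3.0,"z":0,"roll":-0.08}
    - {"x":0,"y":0,"z":0,"roll":0}
    - {"x":0,"y":0,"z":0,"roll":0}

```text
clock: 5.35
tool_pos: [0.5676, 0.1602, 0.237]
orientation: [180.0, 0.0, -16.1]
force: [-0.2, -0.0, 0.1]
opening: 0.0878
```

```bash
python3 - <<'E'
from h import *
o=ctrl.get_obs(); print(o["clock"],o["joint_pos"],o["tool_pos"],o["orientation"])
s=ctrl.snapshot("wrist"); cv2.imwrite("pics/w1.png",s["image"][:,:,::-1])
c=cam(s,o)
for X in ([.57,.16,.122],[.5919,.1536,.122],[.548,.1654,.122]): print(proj(c,X))
E
```

```text
5.35 [ 3.47333523e+01  1.22333468e+01 -9.49732985e+00 -3.45461061e-03
 -6.83277569e+01  3.91861336e+01] [0.56762474 0.16017025 0.23704257] [ 1.79956736e+02  3.94081589e-02 -1.60818064e+01]
[320.6381982  237.32318526]
[320.70394763 210.05553395]
[321.74657444 263.10591411]
```

View pics/w1.png

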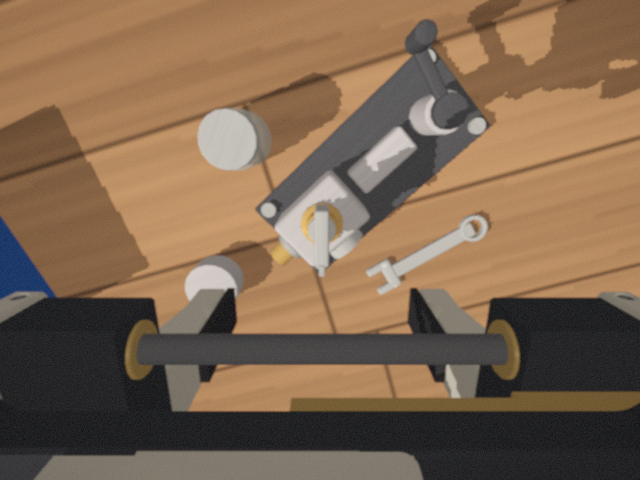

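```bash
python3 - <<'E'
import cv2
im=cv2.imread("pics/w1.png"); cv2.imwrite("pics/w1z.png",cv2.resize(im[180:300,260:400],(700,600),interpolation=cv2.INTER_CUBIC))
E
```

```text
(no output)
```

View pics/w1z.png

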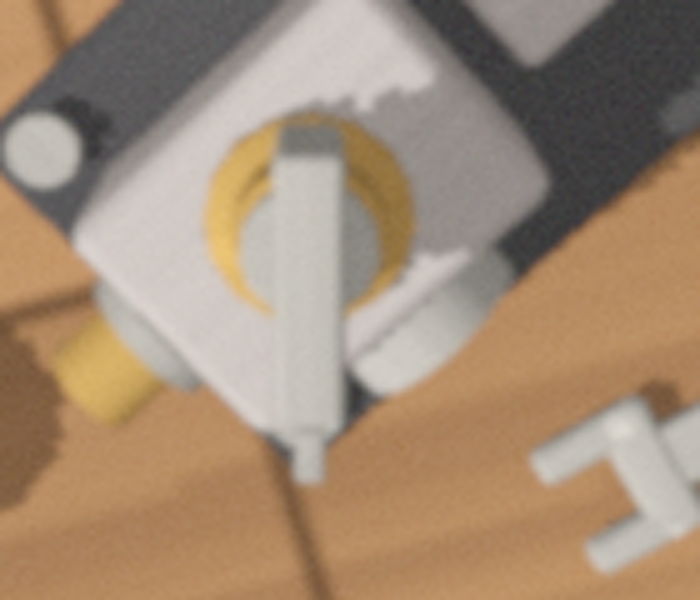

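```bash
python3 - <<'E'
from h import *
o=ctrl.get_obs(); s=ctrl.snapshot("wrist"); c=cam(s,o);a=cam(ctrl.snapshot("top"));b=cam(ctrl.snapshot("scene"))
P=lambda x,y:(x/5+260-.4,y/5+180-.4)
e1,e2=atz(c,P(310,156),.122),atz(c,P(309,433),.122)
print(e1,e2,(e1+e2)/2,np.linalg.norm(e1-e2),np.degrees(np.arctan2(*(e2-e1)[1::-1])))
print("bonnet",atz(c,P(310,215),.086))
print(tri([ray(c,P(309.5,294.5)),ray(a,(353/3+160-.33,310/3+120-.33)),ray(b,(400/3+210-.33,205/3+190-.33))]))
print(tri([ray(c,P(309.5,294.5)),ray(a,(353/3+160-.33,310/3+120-.33))]))
E
```

```text
[0.5908964  0.15254508 0.122     ] [0.54514474 0.16597124 0.122     ] [0.56802057 0.15925816 0.122     ] 0.04768097823374672 163.64527941826734
bonnet [0.57316027 0.15762003 0.086     ]
(array([0.56827814, 0.16046306, 0.11234796]), [np.float64(0.0023860761217155864), np.float64(0.0014932211565583575), np.float64(0.0013071548853565785)])
(array([0.56915586, 0.15926792, 0.12394415]), [np.float64(0.0003326493069754339), np.float64(0.0003326493069754051)])
```

jog_arm:
  commands:
    - {"x":0.15,"y":0.05,"z":2}
    - {"z":2}
    - {"z":2}
    - {"z":2}
    - {"z":2}
    - {"z":2}
    - {"z":1.3}
    - {"z":1}
    - {}
    - {}
  gripper: 4

```text
validation failed for argument at $.co...
```

```bash
python3 - <<'E'
from h import *
o=ctrl.get_obs(); print(o["clock"],o["tool_pos"],o["orientation"],o["force"],o["moment"],o["opening"])
s=ctrl.snapshot("wrist"); cv2.imwrite("pics/w2.png",s["image"][:,:,::-1])
print([proj(cam(s,o),X) for X in ([.569,.1593,.122],)])
E
```

```text
5.55 [0.56747594 0.15906176 0.2378696 ] [-1.79984882e+02 -1.45671090e-02 -1.61499142e+01] [-0.95856288  1.3582682  -0.27603766] [-0.0831809   0.13963584  0.05420468] 0.08787556037150152
[array([320.58989831, 238.25584293])]
```

View pics/w2.png

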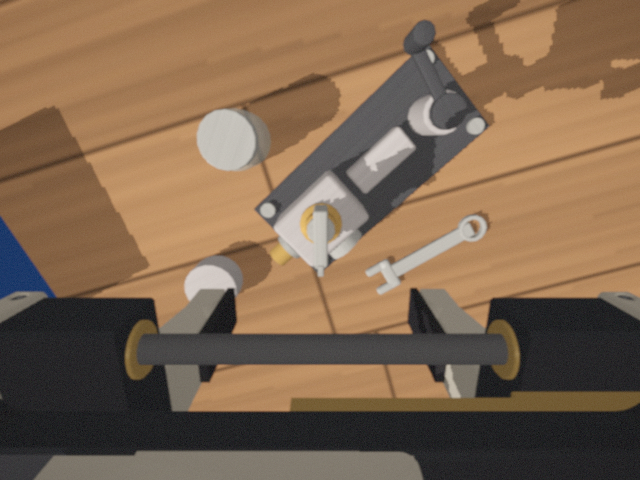

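```bash
cat >> h.py <<'E'
def avg(n=8):
    L=[]
    for i in range(n):
        L.append(ctrl.get_obs()); ctrl.snapshot("top")
    f=lambda k:np.array([l[k] for l in L])
    a=R.from_euler("xyz",f("orientation"),degrees=True).mean().as_euler("xyz",degrees=True)
    print("t",L[-1]["clock"],"pos",f("tool_pos").mean(0).round(4),"sd",f("tool_pos").std(0).round(4),"ori",a.round(2),"yawsd",f("orientation")[:,2].std().round(2),"F",f("force").mean(0).round(2),"M",f("moment").mean(0).round(3),"Msd",f("moment").std(0).round(3),"op",f("opening").mean().round(4),"j6",f("joint_pos")[:,5].mean().round(2))
    return f
E
python3 -c "
from h import *
avg()"
```

```text
t 5.95 pos [0.5677 0.1594 0.2378] sd [0.0001 0.0002 0.0001] ori [-1.7998e+02 -2.0000e-02 -1.6130e+01] yawsd 0.02 F [-0.01  0.16 -0.22] M [-0.071  0.153 -0.011] Msd [0.041 0.024 0.03 ] op 0.0876 j6 39.21
```

jog_arm:
  commands:
    - {"x":0.1,"y":0,"z":2,"roll":0}
    - {"x":0,"y":0,"z":2,"roll":0}
    - {"x":0,"y":0,"z":2,"roll":0}
    - {"x":0,"y":0,"z":2,"roll":0}
    - {"x":0,"y":0,"z":2,"roll":0}
    - {"x":0,"y":0,"z":2,"roll":0}
    - {"x":0,"y":0,"z":1,"roll":0}
    - {"x":0,"y":0,"z":0,"roll":0}
    - {"x":0,"y":0,"z":0,"roll":0}
  gripper: 4

```text
clock: 6.9
tool_pos: [0.5692, 0.1597, 0.1082]
orientation: [-180.0, -0.0, -16.1]
force: [0.0, 0.5, 0.4]
opening: 0.0401
```

```bash
python3 - <<'E'
from h import *
f=avg(4);o=ctrl.get_obs()
s=ctrl.snapshot("wrist"); cv2.imwrite("pics/w3.png",s["image"][:,:,::-1])
print([proj(cam(s,o),X) for X in ([.569,.1593,.122],)])
E
```

```text
t 7.05 pos [0.5693 0.1598 0.1086] sd [0.0001 0.0001 0.0002] ori [-1.7995e+02 -6.0000e-02 -1.6080e+01] yawsd 0.0 F [-0.1  -0.01  0.32] M [-0.036  0.137  0.009] Msd [0.002 0.018 0.017] op 0.04 j6 39.29
[array([322.66209951, 317.73027645])]
```

View pics/w3.png

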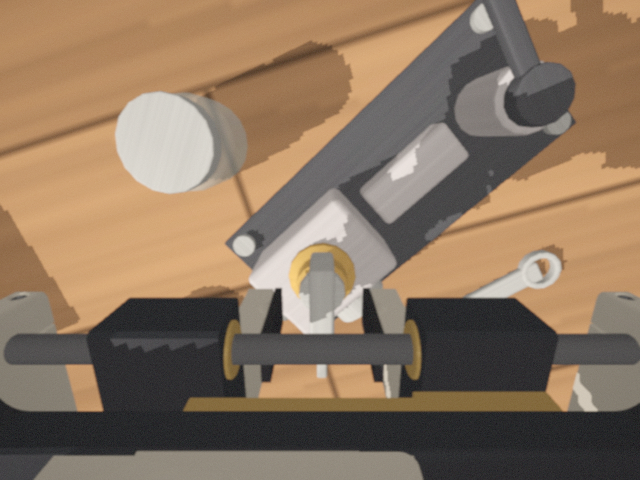

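```bash
python3 - <<'E'
from h import *
import cv2
o=ctrl.get_obs();s=ctrl.snapshot("wrist");c=cam(s,o)
im=s["image"][:,:,::-1]; cv2.imwrite("pics/w3z.png",cv2.resize(im[230:390,230:410],(675,600),interpolation=cv2.INTER_CUBIC))
ex=np.array([np.cos(np.radians(-16.3)),np.sin(np.radians(-16.3)),0])
print(atz(c,(320.5,278),.122)-.024*ex, proj(c,np.array([.569,.1593,.122])+.024*ex))
E
```

```text
[0.56552743 0.16133777 0.122     ] [322.70791939 269.93770545]
```

View pics/w3z.png

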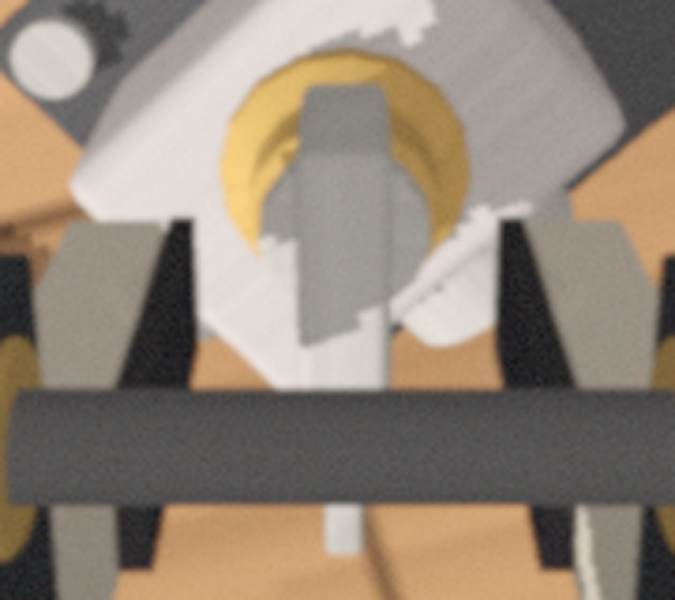

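jog_arm:
  commands:
    - {"x":0,"y":0,"z":0.7,"roll":0}
    - {"x":0,"y":0,"z":0.7,"roll":0}
    - {"x":0,"y":0,"z":0,"roll":0}
    - {"x":0,"y":0,"z":0,"roll":0}

```text
clock: 7.6
tool_pos: [0.5685, 0.1593, 0.093]
orientation: [179.9, 0.0, -16.1]
force: [0.2, 0.1, 0.2]
opening: 0.0399
```

jog_arm:
  commands:
    - {"x":0,"y":0,"z":0,"roll":0}
    - {"x":0,"y":0,"z":0,"roll":0}
    - {"x":0,"y":0,"z":0,"roll":0}
    - {"x":0,"y":0,"z":0,"roll":0}
    - {"x":0,"y":0,"z":0,"roll":0}
    - {"x":0,"y":0,"z":0,"roll":0}
    - {"x":0,"y":0,"z":0,"roll":0}
    - {"x":0,"y":0,"z":0,"roll":0}
  gripper: 0.8

```text
clock: 8.4
tool_pos: [0.5693, 0.16, 0.0942]
orientation: [-179.9, -0.1, -16.1]
force: [-0.3, 1.5, 4.3]
opening: 0.012
```

```bash
python3 -c "
from h import *
avg(6)"
```

```text
t 8.65 pos [0.5693 0.1599 0.0943] sd [0. 0. 0.] ori [-1.7994e+02 -7.0000e-02 -1.6070e+01] yawsd 0.0 F [0.08 1.32 5.38] M [ 0.393  0.223 -0.007] Msd [0.028 0.034 0.024] op 0.012 j6 39.29
```

jog_arm:
  commands:
    - {"x":0,"y":0,"z":0,"roll":0.08}
    - {"x":0,"y":0,"z":0,"roll":0.08}
    - {"x":0,"y":0,"z":0,"roll":0.08}
    - {"x":0,"y":0,"z":0,"roll":0.08}
    - {"x":0,"y":0,"z":0,"roll":0.08}
    - {"x":0,"y":0,"z":0,"roll":0}

```text
clock: 9.3
tool_pos: [0.5692, 0.1598, 0.0943]
orientation: [-179.9, -0.0, -39.1]
force: [-0.2, 1.0, 6.3]
opening: 0.0117
```

```bash
python3 -c "
from h import *
avg(5)"
```

```text
t 9.5 pos [0.5693 0.1598 0.0942] sd [0. 0. 0.] ori [-1.7993e+02 -4.0000e-02 -3.9030e+01] yawsd 0.06 F [-0.25  1.18  6.05] M [0.27  0.292 0.027] Msd [0.034 0.023 0.036] op 0.0117 j6 16.34
```

jog_arm:
  commands:
    - {"x":0,"y":0,"z":0,"roll":0.1}
    - {"x":0,"y":0,"z":0,"roll":0.1}
    - {"x":0,"y":0,"z":0,"roll":0.1}
    - {"x":0,"y":0,"z":0,"roll":0.1}
    - {"x":0,"y":0,"z":0,"roll":0.1}
    - {"x":0,"y":0,"z":0,"roll":0.1}
    - {"x":0,"y":0,"z":0,"roll":0.1}
    - {"x":0,"y":0,"z":0,"roll":0.1}
    - {"x":0,"y":0,"z":0,"roll":0.1}
    - {"x":0,"y":0,"z":0,"roll":0.1}
    - {"x":0,"y":0,"z":0,"roll":0.1}
    - {"x":0,"y":0,"z":0,"roll":0}

```text
clock: 10.75
tool_pos: [0.5689, 0.1597, 0.0942]
orientation: [-180.0, 0.0, -102.2]
force: [-1.5, 1.3, 6.4]
opening: 0.0119
```

```bash
python3 -c "
from h import *
avg(5)"
```

```text
t 10.95 pos [0.5689 0.1597 0.0942] sd [0. 0. 0.] ori [-1.7997e+02  3.0000e-02 -1.0207e+02] yawsd 0.07 F [-1.72  1.3   6.99] M [0.384 0.783 0.019] Msd [0.019 0.033 0.031] op 0.0119 j6 -46.7
```

jog_arm:
  commands:
    - {"x":0,"y":0,"z":0,"roll":0.1}
    - {"x":0,"y":0,"z":0,"roll":0.1}
    - {"x":0,"y":0,"z":0,"roll":0.1}
    - {"x":0,"y":0,"z":0,"roll":0.1}
    - {"x":0,"y":0,"z":0,"roll":0.08}
    - {"x":0,"y":0,"z":0,"roll":0}

```text
clock: 11.6
tool_pos: [0.5687, 0.1598, 0.0942]
orientation: [-180.0, 0.0, -129.7]
force: [-1.9, 0.9, 7.4]
opening: 0.0114
```

```bash
python3 -c "
from h import *
avg(6)"
```

```text
t 11.85 pos [0.5687 0.1598 0.0942] sd [0. 0. 0.] ori [-1.7999e+02  4.0000e-02 -1.2955e+02] yawsd 0.06 F [-2.34  1.38  7.33] M [0.571 1.018 0.049] Msd [0.018 0.028 0.013] op 0.0117 j6 -74.18
```

jog_arm:
  commands:
    - {"x":0,"y":0,"z":0,"roll":0.08}
    - {"x":0,"y":0,"z":0,"roll":0}

```text
clock: 12.1
tool_pos: [0.5687, 0.1598, 0.0942]
orientation: [-180.0, 0.0, -134.2]
force: [-3.0, 0.6, 8.0]
opening: 0.0118
```

```bash
python3 -c "
from h import *
avg(6)"
```

```text
t 12.35 pos [0.5687 0.1598 0.0942] sd [0. 0. 0.] ori [-1.8000e+02  4.0000e-02 -1.3413e+02] yawsd 0.05 F [-2.65  1.32  7.85] M [0.617 1.064 0.021] Msd [0.019 0.019 0.014] op 0.0118 j6 -78.77
```

jog_arm:
  commands:
    - {"x":0,"y":0,"z":0,"roll":0.08}
    - {"x":0,"y":0,"z":0,"roll":0}

```text
clock: 12.6
tool_pos: [0.5687, 0.1598, 0.0942]
orientation: [180.0, 0.0, -138.8]
force: [-2.3, 1.6, 7.4]
opening: 0.0121
```

```bash
python3 -c "
from h import *
avg(6)"
```

```text
t 12.85 pos [0.5687 0.1598 0.0942] sd [0. 0. 0.] ori [ 1.8000e+02  4.0000e-02 -1.3872e+02] yawsd 0.05 F [-2.62  1.69  7.75] M [0.645 1.053 0.028] Msd [0.046 0.027 0.017] op 0.0118 j6 -83.35
```

jog_arm:
  commands:
    - {"x":0,"y":0,"z":0,"roll":0.08}
    - {"x":0,"y":0,"z":0,"roll":0}

```text
clock: 13.1
tool_pos: [0.5687, 0.1599, 0.0942]
orientation: [180.0, 0.0, -143.4]
force: [-3.8, 2.2, 8.0]
opening: 0.0117
```

```bash
python3 -c "
from h import *
avg(6)"
```

```text
t 13.35 pos [0.5687 0.1598 0.0942] sd [0. 0. 0.] ori [ 1.7999e+02  4.0000e-02 -1.4330e+02] yawsd 0.05 F [-2.67  1.91  7.53] M [0.686 1.131 0.034] Msd [0.024 0.027 0.017] op 0.0118 j6 -87.93
```

jog_arm:
  commands:
    - {"x":0,"y":0,"z":0,"roll":0.08}
    - {"x":0,"y":0,"z":0,"roll":0}

```text
clock: 13.6
tool_pos: [0.5687, 0.1599, 0.0942]
orientation: [180.0, 0.0, -148.0]
force: [-3.6, 1.6, 8.0]
opening: 0.0119
```

```bash
python3 -c "
from h import *
avg(6)"
```

```text
t 13.85 pos [0.5687 0.1599 0.0942] sd [0. 0. 0.] ori [ 1.7999e+02  4.0000e-02 -1.4789e+02] yawsd 0.05 F [-2.78  1.96  7.75] M [0.743 1.157 0.049] Msd [0.035 0.038 0.016] op 0.012 j6 -92.52
```

jog_arm:
  commands:
    - {"x":0,"y":0,"z":0,"roll":0.08}
    - {"x":0,"y":0,"z":0,"roll":0}

```text
clock: 14.1
tool_pos: [0.5687, 0.1599, 0.0942]
orientation: [180.0, 0.0, -152.6]
force: [-3.9, 2.0, 7.5]
opening: 0.0117
```

```bash
python3 -c "
from h import *
avg(6)"
```

```text
t 14.35 pos [0.5687 0.1599 0.0942] sd [0. 0. 0.] ori [ 1.7998e+02  4.0000e-02 -1.5247e+02] yawsd 0.05 F [-2.68  2.03  7.76] M [0.779 1.149 0.047] Msd [0.038 0.03  0.038] op 0.012 j6 -97.1
```

jog_arm:
  commands:
    - {"x":0,"y":0,"z":0,"roll":0.08}
    - {"x":0,"y":0,"z":0,"roll":0}

```text
clock: 14.6
tool_pos: [0.5687, 0.16, 0.0942]
orientation: [180.0, 0.0, -157.2]
force: [-2.3, 1.8, 8.1]
opening: 0.0118
```

```bash
python3 -c "
from h import *
avg(6)"
```

```text
t 14.85 pos [0.5687 0.1599 0.0942] sd [0. 0. 0.] ori [ 1.7998e+02  3.0000e-02 -1.5705e+02] yawsd 0.05 F [-2.89  1.91  7.86] M [0.811 1.176 0.029] Msd [0.033 0.04  0.026] op 0.0117 j6 -101.68
```

jog_arm:
  commands:
    - {"x":0,"y":0,"z":0,"roll":0.08}
    - {"x":0,"y":0,"z":0,"roll":0}

```text
clock: 15.1
tool_pos: [0.5687, 0.16, 0.0942]
orientation: [180.0, 0.0, -161.7]
force: [-3.1, 1.9, 7.9]
opening: 0.0116
```

```bash
python3 -c "
from h import *
avg(6)"
```

```text
t 15.35 pos [0.5687 0.16   0.0942] sd [0. 0. 0.] ori [ 1.7997e+02  3.0000e-02 -1.6163e+02] yawsd 0.05 F [-3.38  1.82  8.35] M [0.859 1.212 0.092] Msd [0.014 0.031 0.026] op 0.0118 j6 -106.26
```

Mz has risen to 0.09, which may be first touch, so I take a smaller step.

jog_arm:
  commands:
    - {"x":0,"y":0,"z":0,"roll":0.03}
    - {"x":0,"y":0,"z":0,"roll":0}

```text
clock: 15.6
tool_pos: [0.5687, 0.1599, 0.0942]
orientation: [180.0, 0.0, -163.4]
force: [-2.9, 2.1, 7.3]
opening: 0.0117
```

```bash
python3 -c "
from h import *
avg(10)"
```

```text
t 16.05 pos [0.5687 0.16   0.0942] sd [0. 0. 0.] ori [ 1.7997e+02  3.0000e-02 -1.6332e+02] yawsd 0.02 F [-2.89  2.31  7.55] M [0.883 1.219 0.147] Msd [0.036 0.036 0.035] op 0.0119 j6 -107.95
```

Torque is about 0.15 N m and rising at roughly 1.6 N m/rad, so the needle is snug. I now back off 1.57 rad.

jog_arm:
  commands:
    - {"x":0,"y":0,"z":0,"roll":-0.13}
    - {"x":0,"y":0,"z":0,"roll":-0.13}
    - {"x":0,"y":0,"z":0,"roll":-0.13}
    - {"x":0,"y":0,"z":0,"roll":-0.13}
    - {"x":0,"y":0,"z":0,"roll":-0.13}
    - {"x":0,"y":0,"z":0,"roll":-0.13}
    - {"x":0,"y":0,"z":0,"roll":-0.13}
    - {"x":0,"y":0,"z":0,"roll":-0.13}
    - {"x":0,"y":0,"z":0,"roll":-0.13}
    - {"x":0,"y":0,"z":0,"roll":-0.13}
    - {"x":0,"y":0,"z":0,"roll":-0.13}
    - {"x":0,"y":0,"z":0,"roll":-0.13}

```text
clock: 17.3
tool_pos: [0.5691, 0.1597, 0.0943]
orientation: [-179.9, 0.0, -73.6]
force: [-0.7, 0.8, 6.2]
opening: 0.012
```

jog_arm:
  commands:
    - {"x":0,"y":0,"z":0,"roll":-0.01}
    - {"x":0,"y":0,"z":0,"roll":0}

```text
clock: 17.5
tool_pos: [0.5691, 0.1597, 0.0942]
orientation: [-179.9, 0.0, -73.3]
force: [-1.1, 0.7, 7.7]
opening: 0.0118
```

```bash
python3 -c "
from h import *
avg(5)"
```

```text
t 17.7 pos [0.5691 0.1597 0.0942] sd [0. 0. 0.] ori [-1.7994e+02  1.0000e-02 -7.3360e+01] yawsd 0.01 F [-1.08  0.62  6.99] M [ 0.23   0.484 -0.018] Msd [0.014 0.02  0.028] op 0.0118 j6 -18.0
```

jog_arm:
  commands:
    - {"x":0,"y":0,"z":0,"roll":0}
    - {"x":0,"y":0,"z":0,"roll":0}
    - {"x":0,"y":0,"z":0,"roll":0}
    - {"x":0,"y":0,"z":0,"roll":0}
    - {"x":0,"y":0,"z":0,"roll":0}
  gripper: 4

```text
clock: 18.25
tool_pos: [0.5682, 0.1592, 0.093]
orientation: [179.9, -0.0, -73.4]
force: [0.8, 0.3, -1.1]
opening: 0.0393
```

jog_arm:
  commands:
    - {"x":0,"y":0,"z":-1,"roll":0}
    - {"x":0,"y":0,"z":-2,"roll":0}
    - {"x":0,"y":0,"z":-3,"roll":0}
    - {"x":0,"y":0,"z":-4,"roll":0}
    - {"x":0,"y":0,"z":-4,"roll":0}
    - {"x":0,"y":0,"z":0,"roll":0}
    - {"x":0,"y":0,"z":0,"roll":0}

```text
clock: 18.95
tool_pos: [0.569, 0.1598, 0.2353]
orientation: [-179.8, 0.1, -73.4]
force: [-0.2, -0.2, -0.0]
opening: 0.0399
```

```bash
python3 - <<'E'
from h import *
avg(4)
o=ctrl.get_obs();s=ctrl.snapshot("wrist");c=cam(s,o)
im=s["image"][:,:,::-1].copy(); cv2.imwrite("pics/w4.png",im); cv2.imwrite("pics/w4z.png",cv2.resize(im[180:320,240:400],(686,600),interpolation=cv2.INTER_CUBIC))
for q in ("lock_knob","lock_pivot"):
    print(q,[(np.array(d["position"])*[640,480],d["confidence"]) for d in ctrl.search_frame("wrist",q)])
for X in ([.6965,.045,.108],[.6375,.0255,.07]): print(proj(c,X))
E
```

```text
t 19.1 pos [0.5684 0.1594 0.2337] sd [0.0004 0.0002 0.001 ] ori [-1.800e+02  2.000e-02 -7.339e+01] yawsd 0.0 F [-0.14 -0.04 -0.36] M [ 0.013  0.162 -0.008] Msd [0.017 0.022 0.025] op 0.04 j6 -18.0
lock_knob [(array([255.872,  51.12 ]), 0.79)]
lock_pivot [(array([306.88 , 129.984]), 0.72)]
[195.9694368   44.37939928]
[286.45559336  53.97505933]
```

View pics/w4.png

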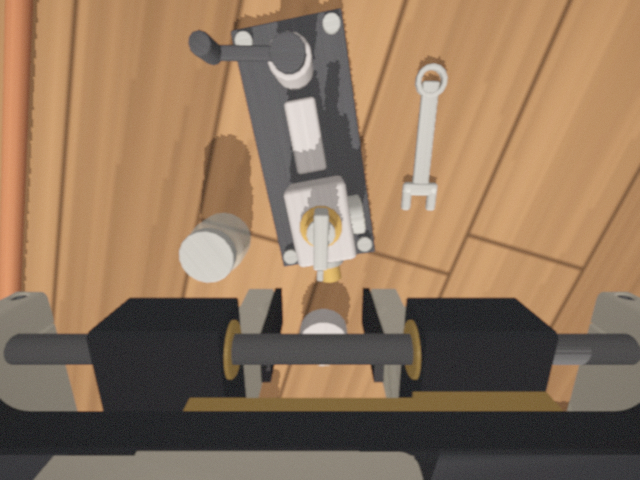

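View pics/w4z.png

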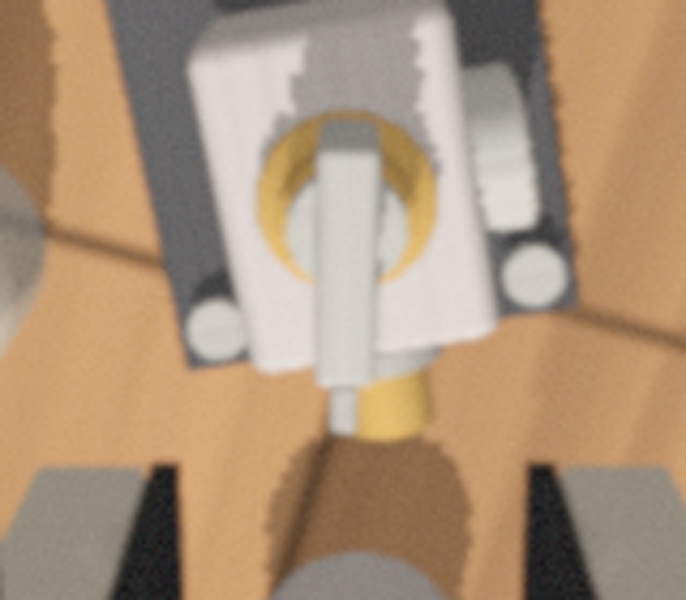

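Bar is aligned with the tool at yaw −73.4°, so the back-off held. Next I go above the knob.

```bash
python3 -c "
from h import *
plan([.6965,.045,.235],18,14)"
```

```text
[{"x":1.04,"y":-0.64,"z":-0.02,"roll":-0.114},{"x":1.11,"y":-0.52,"z":-0.01,"roll":-0.114},{"x":1.17,"y":-0.39,"z":-0.02,"roll":-0.114},{"x":1.2,"y":-0.26,"z":-0.02,"roll":-0.114},{"x":1.22,"y":-0.12,"z":-0.01,"roll":-0.114},{"x":1.22,"y":0.03,"z":-0.02,"roll":-0.114},{"x":1.22,"y":0.16,"z":-0.02,"roll":-0.113},{"x":1.19,"y":0.29,"z":-0.01,"roll":-0.114},{"x":1.15,"y":0.44,"z":-0.02,"roll":-0.114},{"x":1.09,"y":0.55,"z":-0.01,"roll":-0.114},{"x":1.02,"y":0.68,"z":-0.02,"roll":-0.114},{"x":0.94,"y":0.79,"z":-0.02,"roll":-0.114}]
[{"x":0.84,"y":0.9,"z":-0.01,"roll":-0.114},{"x":0.73,"y":0.98,"z":-0.02,"roll":-0.114}]
end [0.6964843  0.04497147 0.23499893] 18.00240473531535
```

jog_arm:
  commands:
    - {"x":1.05,"y":-0.65,"z":0,"roll":-0.114}
    - {"x":1.1,"y":-0.5,"z":0,"roll":-0.114}
    - {"x":1.15,"y":-0.4,"z":0,"roll":-0.114}
    - {"x":1.2,"y":-0.25,"z":0,"roll":-0.114}
    - {"x":1.2,"y":-0.1,"z":0,"roll":-0.114}
    - {"x":1.2,"y":0,"z":0,"roll":-0.114}
    - {"x":1.2,"y":0.15,"z":0,"roll":-0.114}
    - {"x":1.2,"y":0.3,"z":0,"roll":-0.114}
    - {"x":1.15,"y":0.45,"z":0,"roll":-0.114}
    - {"x":1.1,"y":0.55,"z":0,"roll":-0.114}
    - {"x":1.0,"y":0.7,"z":0,"roll":-0.114}
    - {"x":0.95,"y":0.8,"z":0,"roll":-0.114}

```text
clock: 20.5
tool_pos: [0.6782, 0.0613, 0.2328]
orientation: [180.0, 0.1, 5.3]
force: [0.7, -0.3, 0.4]
opening: 0.0398
```

jog_arm:
  commands:
    - {"x":0.85,"y":0.9,"z":0,"roll":-0.114}
    - {"x":0.75,"y":1.0,"z":0,"roll":-0.114}
    - {"x":0,"y":0,"z":0,"roll":0}
    - {"x":0,"y":0,"z":0,"roll":0}
    - {"x":0,"y":0,"z":0,"roll":0}

```text
clock: 21.0
tool_pos: [0.6962, 0.0455, 0.2333]
orientation: [-180.0, 0.0, 18.0]
force: [-0.6, -0.5, 0.3]
opening: 0.0398
```

```bash
python3 - <<'E'
from h import *
avg(4)
o=ctrl.get_obs();s=ctrl.snapshot("wrist");c=cam(s,o)
im=s["image"][:,:,::-1].copy(); cv2.imwrite("pics/w5.png",im)
for q in ("lock_knob","lock_pivot"):
    print(q,[(np.array(d["position"])*[640,480],d["confidence"]) for d in ctrl.search_frame("wrist",q)])
for X in ([.6965,.045,.108],[.6375,.0255,.07]): print(proj(c,X))
E
```

```text
t 21.15 pos [0.6963 0.0456 0.2335] sd [0.     0.0001 0.0002] ori [-1.8e+02  1.0e-02  1.8e+01] yawsd 0.03 F [-0.27 -0.49 -0.18] M [-0.112  0.14  -0.02 ] Msd [0.027 0.025 0.03 ] op 0.0399 j6 88.3
lock_knob [(array([321.92 , 273.312]), 0.68)]
lock_pivot [(array([145.216, 193.2  ]), 0.66), (array([267.072, 263.808]), 0.56)]
[322.4911503 236.4631712]
[322.61685829 285.06078378]
```

View pics/w5.png

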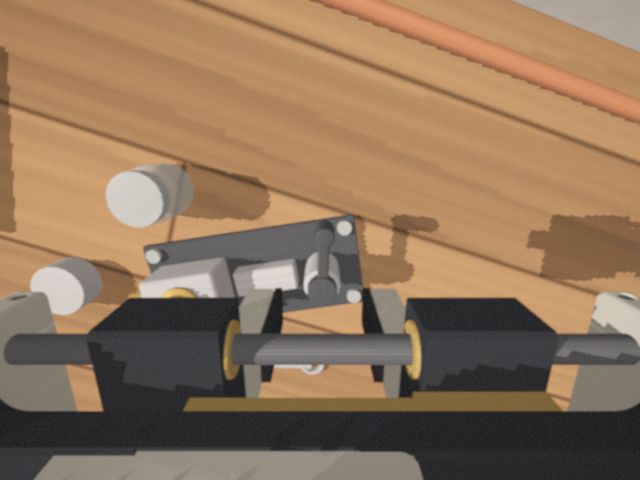

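```bash
python3 - <<'E'
from h import *
im=cv2.imread("pics/w5.png"); cv2.imwrite("pics/w5z.png",cv2.resize(im[200:320,250:390],(700,600),interpolation=cv2.INTER_CUBIC))
E
```

```text
(no output)
```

View pics/w5z.png

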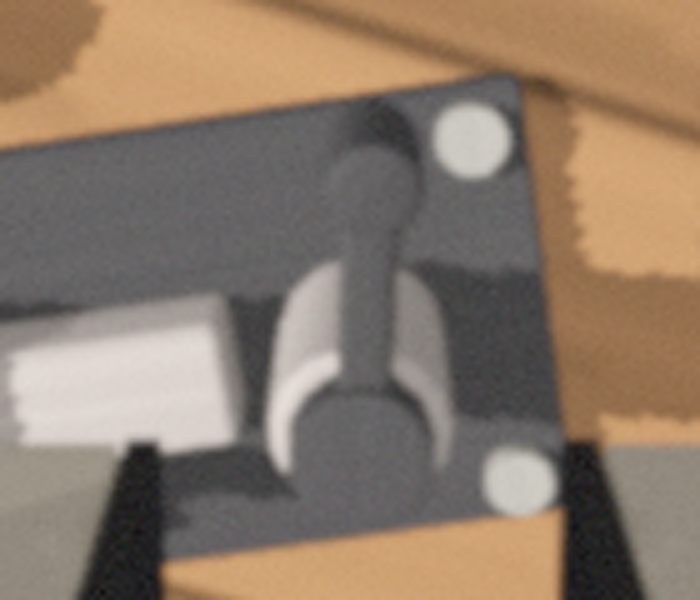

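```bash
python3 - <<'E'
from h import *
o=ctrl.get_obs();s=ctrl.snapshot("wrist");c=cam(s,o);a=cam(ctrl.snapshot("top"))
k=atz(c,(324,237.2),.108);print(k, tri([ray(c,(324,237.2)),ray(a,(599/3+160-.33,51/3+120-.33))]))
h,_=tri([ray(c,(322,290.6)),ray(a,(628/3+160-.33,187/3+120-.33))]);print(h,_)
for p in (h[:2],np.array([.6375,.0255])):
    d=k[:2]-p;print(np.linalg.norm(d),np.degrees(np.arctan2(d[1],d[0])))
E
```

```text
[0.69641033 0.04344981 0.108     ] (array([0.69694303, 0.04422619, 0.10989261]), [np.float64(0.0005910629509355579), np.float64(0.0005910629509355671)])
[0.63571354 0.0257446  0.07932382] [np.float64(0.0003298036268437748), np.float64(0.00032980362684378954)]
0.0632263732900771 16.26192548785183
0.06158427035090071 16.945828494265186
```

jog_arm:
  commands:
    - {"x":0,"y":0.15,"z":2,"roll":0.017}
    - {"x":0,"y":0,"z":2.5,"roll":0}
    - {"x":0,"y":0,"z":2.5,"roll":0}
    - {"x":0,"y":0,"z":2.5,"roll":0}
    - {"x":0,"y":0,"z":2,"roll":0}
    - {"x":0,"y":0,"z":1,"roll":0}
    - {"x":0,"y":0,"z":1,"roll":0}
    - {"x":0,"y":0,"z":1,"roll":0}
    - {"x":0,"y":0,"z":0.5,"roll":0}
    - {"x":0,"y":0,"z":0,"roll":0}

```text
clock: 22.45
tool_pos: [0.6969, 0.0438, 0.0831]
orientation: [-180.0, 0.0, 17.1]
force: [-0.5, -0.4, 0.5]
opening: 0.0399
```

jog_arm:
  commands:
    - {"x":0,"y":0,"z":0,"roll":0}
    - {"x":0,"y":0,"z":0,"roll":0}
    - {"x":0,"y":0,"z":0,"roll":0}
  gripper: 2.6

```text
clock: 22.75
tool_pos: [0.6974, 0.0439, 0.0842]
orientation: [180.0, -0.1, 17.1]
force: [0.4, -0.5, 0.1]
opening: 0.0269
```

```bash
python3 - <<'E'
from h import *
avg(4)
s=ctrl.snapshot("wrist")
im=s["image"][:,:,::-1].copy(); cv2.imwrite("pics/w6.png",im)
E
```

```text
t 22.9 pos [0.6973 0.0439 0.0841] sd [0.0001 0.     0.0001] ori [-1.800e+02 -4.000e-02  1.709e+01] yawsd 0.0 F [ 0.01 -0.08 -0.11] M [-0.108  0.105  0.019] Msd [0.053 0.002 0.024] op 0.0263 j6 87.55
```

View pics/w6.png

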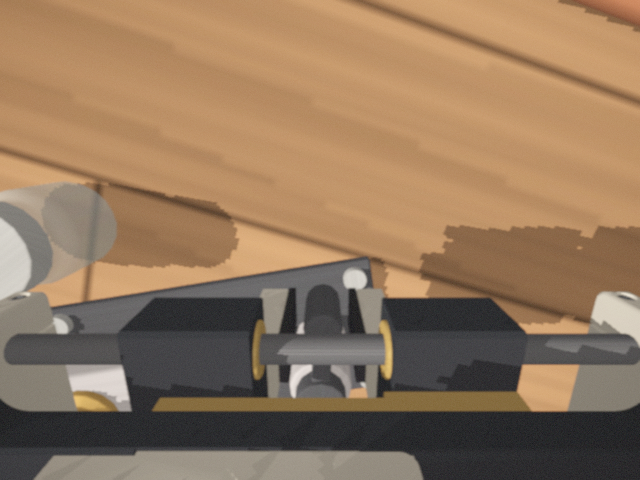

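jog_arm:
  commands:
    - {"x":-0.02,"y":0.5,"z":0,"roll":0.08}
    - {"x":-0.02,"y":0.5,"z":0,"roll":0.08}
    - {"x":-0.02,"y":0.5,"z":0,"roll":0.08}
    - {"x":-0.02,"y":0.5,"z":0,"roll":0.08}
    - {"x":-0.02,"y":0.5,"z":0,"roll":0.08}
    - {"x":-0.02,"y":0.5,"z":0,"roll":0.08}

```text
clock: 23.6
tool_pos: [0.6986, 0.0144, 0.0836]
orientation: [-180.0, 0.0, -10.6]
force: [-0.2, 2.1, 0.6]
opening: 0.0262
```

jog_arm:
  commands:
    - {"x":-0.02,"y":0.5,"z":0,"roll":0.08}
    - {"x":-0.02,"y":0.5,"z":0,"roll":0.08}
    - {"x":-0.02,"y":0.5,"z":0,"roll":0.08}
    - {"x":-0.02,"y":0.5,"z":0,"roll":0.08}
    - {"x":-0.02,"y":0.5,"z":0,"roll":0.08}
    - {"x":-0.02,"y":0.5,"z":0,"roll":0.08}

```text
clock: 24.2
tool_pos: [0.6866, -0.0126, 0.0836]
orientation: [-180.0, 0.0, -38.1]
force: [-0.7, 2.0, 0.2]
opening: 0.0261
```

```bash
python3 - <<'E'
from h import *
f=avg(4);p=f("tool_pos").mean(0)[:2]-[.637,.0257];print(np.linalg.norm(p),np.degrees(np.arctan2(p[1],p[0])))
s=ctrl.snapshot("wrist")
im=s["image"][:,:,::-1].copy(); cv2.imwrite("pics/w7.png",im)
E
```

```text
t 24.35 pos [ 0.6865 -0.013   0.0836] sd [0.0002 0.0002 0.0001] ori [-179.98    0.    -38.08] yawsd 0.2 F [-0.38  0.67 -0.35] M [ 0.263  0.151 -0.016] Msd [0.343 0.067 0.026] op 0.0261 j6 36.81
0.06284749127205207 -38.062296728429374
```

View pics/w7.png

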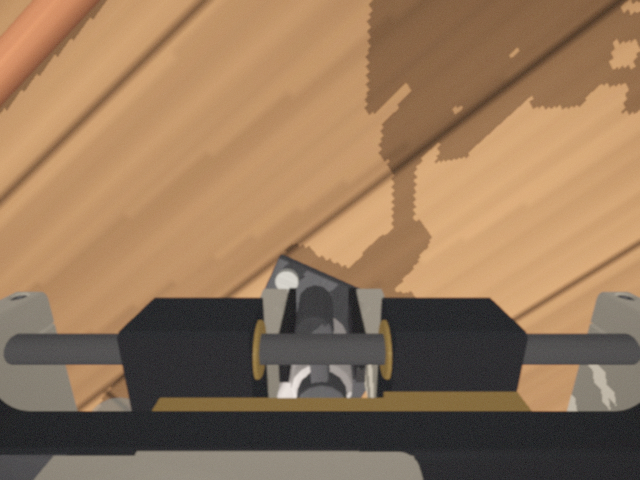

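jog_arm:
  commands:
    - {"x":-0.02,"y":0.5,"z":0,"roll":0.08}
    - {"x":-0.02,"y":0.5,"z":0,"roll":0.08}
    - {"x":-0.02,"y":0.5,"z":0,"roll":0.08}
    - {"x":0,"y":0.25,"z":0,"roll":0.04}

```text
clock: 24.85
tool_pos: [0.6745, -0.0249, 0.0836]
orientation: [-179.9, -0.0, -54.0]
force: [0.4, 1.7, -0.4]
opening: 0.0262
```

jog_arm:
  commands:
    - {"x":0,"y":0.12,"z":0,"roll":0.02}
    - {"x":0,"y":0.12,"z":0,"roll":0.02}

```text
clock: 25.05
tool_pos: [0.6725, -0.0263, 0.0836]
orientation: [-180.0, -0.0, -56.2]
force: [1.4, 0.7, -0.4]
opening: 0.0259
```

```bash
python3 - <<'E'
from h import *
f=avg(3);p=f("tool_pos").mean(0)[:2]-[.637,.0257];print(np.linalg.norm(p),np.degrees(np.arctan2(p[1],p[0])))
E
```

```text
t 25.15 pos [ 0.6723 -0.0264  0.0836] sd [0.0001 0.0001 0.    ] ori [-1.7998e+02 -1.0000e-02 -5.6250e+01] yawsd 0.04 F [ 1.33  1.46 -0.31] M [ 0.549 -0.248  0.001] Msd [0.054 0.036 0.055] op 0.026 j6 19.44
0.06295227950885307 -55.842231365191786
```

jog_arm:
  commands:
    - {"x":0,"y":0.1,"z":0,"roll":0.016}
    - {"x":0,"y":0.1,"z":0,"roll":0.016}

```text
clock: 25.4
tool_pos: [0.6709, -0.0274, 0.0836]
orientation: [-179.9, -0.0, -58.1]
force: [3.2, 5.7, -1.4]
opening: 0.0261
```

jog_arm:
  commands:
    - {"x":0,"y":0.1,"z":0,"roll":0}
    - {"x":0,"y":0,"z":0,"roll":0}

```text
clock: 25.6
tool_pos: [0.6708, -0.0273, 0.0837]
orientation: [-179.8, -0.0, -58.1]
force: [5.1, 4.7, -2.9]
opening: 0.0258
```

jog_arm:
  commands:
    - {"x":0,"y":0.1,"z":0,"roll":0}
    - {"x":0,"y":0,"z":0,"roll":0}

```text
clock: 25.8
tool_pos: [0.6707, -0.0274, 0.0837]
orientation: [-179.8, -0.0, -58.1]
force: [6.7, 6.2, -4.0]
opening: 0.0261
```

```bash
python3 - <<'E'
from h import *
f=avg(4);p=f("tool_pos").mean(0)[:2]-[.637,.0257];print(np.linalg.norm(p),np.degrees(np.arctan2(p[1],p[0])))
E
```

```text
t 25.95 pos [ 0.6707 -0.0274  0.0837] sd [0. 0. 0.] ori [-1.7976e+02 -4.0000e-02 -5.8080e+01] yawsd 0.0 F [ 6.48  6.15 -4.11] M [ 2.177 -2.229  0.012] Msd [0.03  0.027 0.017] op 0.026 j6 17.7
0.06291415647142332 -57.5653601327932
```

jog_arm:
  commands:
    - {"x":0,"y":-0.3,"z":0,"roll":0}
    - {"x":0,"y":-0.3,"z":0,"roll":0}
    - {"x":0,"y":0,"z":0,"roll":0}
    - {"x":0,"y":0,"z":0,"roll":0}

```text
clock: 26.4
tool_pos: [0.6735, -0.0259, 0.0834]
orientation: [180.0, 0.0, -58.1]
force: [-0.1, -0.7, 0.1]
opening: 0.0257
```

jog_arm:
  commands:
    - {"x":0,"y":0,"z":0,"roll":0}
    - {"x":0,"y":0,"z":0,"roll":0}
    - {"x":0,"y":0,"z":0,"roll":0}
    - {"x":0,"y":0,"z":-2,"roll":0}
    - {"x":0,"y":0,"z":-3,"roll":0}
    - {"x":0,"y":0,"z":-4,"roll":0}
    - {"x":0,"y":0,"z":-4,"roll":0}
    - {"x":0,"y":0,"z":-2,"roll":0}
    - {"x":0,"y":0,"z":0,"roll":0}
    - {"x":0,"y":0,"z":0,"roll":0}
  gripper: 4

```text
clock: 27.4
tool_pos: [0.6737, -0.0255, 0.2338]
orientation: [-180.0, 0.0, -58.1]
force: [-0.1, -0.6, -0.9]
opening: 0.0399
```

jog_arm:
  commands:
    - {"x":0,"y":3,"z":0,"roll":0}
    - {"x":0,"y":4,"z":0,"roll":0}
    - {"x":0,"y":4,"z":0,"roll":0}
    - {"x":0,"y":4,"z":0,"roll":0}
    - {"x":0,"y":3,"z":0,"roll":0}
    - {"x":0,"y":0,"z":0,"roll":0}
    - {"x":0,"y":0,"z":0,"roll":0}

```text
clock: 28.1
tool_pos: [0.5202, -0.1211, 0.2329]
orientation: [180.0, 0.0, -58.1]
force: [0.4, 0.1, -0.6]
opening: 0.04
```

```bash
python3 - <<'E'
from h import *
f=avg(3)
s=ctrl.snapshot("top");a=cam(s)
im=s["image"][:,:,::-1].copy(); cv2.imwrite("pics/top9z.png",cv2.resize(im[120:300,160:420],(780,540),interpolation=cv2.INTER_CUBIC))
cv2.imwrite("pics/top9.png",im)
t=ctrl.snapshot("scene")["image"];cv2.imwrite("pics/sc9z.png",cv2.resize(t[190:390,210:460],(750,600),interpolation=cv2.INTER_CUBIC)[:,:,::-1])
E
```

```text
t 28.2 pos [ 0.5208 -0.1208  0.2329] sd [0.0004 0.0002 0.    ] ori [ 1.7995e+02  3.0000e-02 -5.8110e+01] yawsd 0.02 F [-0.22 -0.23  0.37] M [ 0.023  0.111 -0.047] Msd [0.013 0.013 0.041] op 0.0399 j6 23.94
```

View pics/top9z.png

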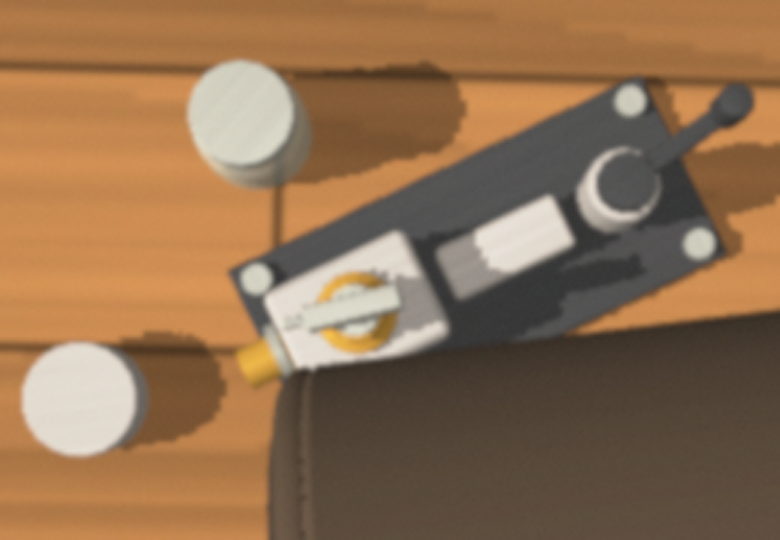

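View pics/sc9z.png

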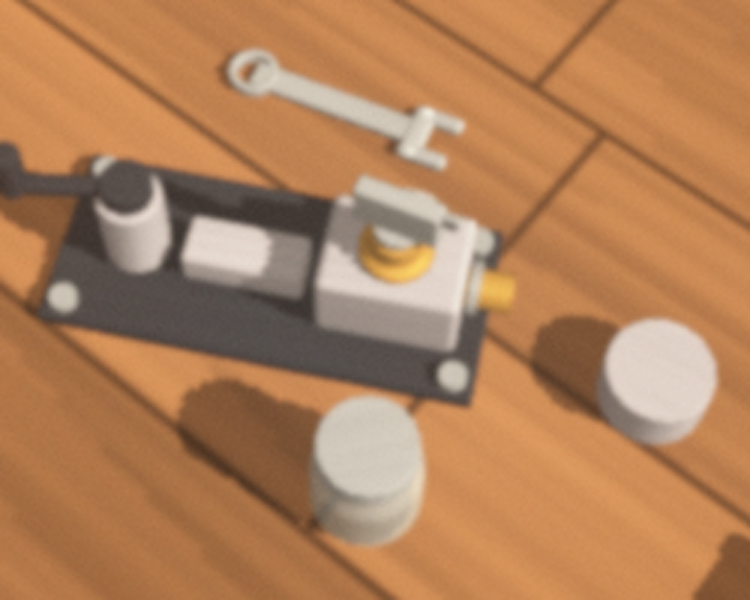

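```bash
python3 - <<'E'
from h import *
a=cam(ctrl.snapshot("top"))
T=lambda x,y:(x/3+160-.33,y/3+120-.33)
k=atz(a,T(735,103),.108)[:2];d=k-[.637,.0257];ang=np.degrees(np.arctan2(d[1],d[0]));print(k,np.linalg.norm(d),ang,"lock",np.radians(26.6-ang))
e=atz(a,T(400,293),.122)-atz(a,T(305,321),.122);print("bar yaw",np.degrees(np.arctan2(e[1],e[0])))
ctrl.close_job()
E
```

```text
[ 0.67368413 -0.02160299] 0.059860654845911285 -52.20591849822917 lock 1.3754227478524041
bar yaw -72.39283681102205
the job is handed in; nothing more can be done
```

The oiler needle is set, the lock lever is at its stop, and the job is handed in at about 28 s of the 72 s allowed.

- **Needle:** I gripped the bar and turned it clockwise. The free torque was about 0.03 N m. It then rose at roughly 1.8 N m/rad, and I stopped at 0.147 N m, about 0.07 rad past first touch by the 1.5 N m/rad rate in the task text.
- **Back-off:** I turned the bar back 1.57 rad. The measured tool angle went from −163.3° to −73.4°. The wrist picture showed the bar still in line with the tool after release, and the overhead picture gave −72.4°, which is within picture accuracy.
- **Lock lever:** I pushed the knob around until it stalled, then pressed it against the stop with about 9 N. I then backed off, opened the gripper and moved clear. The overhead picture puts the lever at 1.375 rad against the nominal 1.4. That gap is within the picture's accuracy, and the stall shows the stop was reached.
- **Other things on the bench:** The jar, tin and spanner look unmoved in the final scene picture; the arm hid the spanner in the overhead one. The robot touches nothing, and no check failed.

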